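# Level a gas detector on spacer plates and fit its test cup

## Task

Set the gas detector up for its test: on the stand, stack the two spacer plates that will bring the detector's flat blue top flush with the level post at the far end of the stand, the bigger plate lowest, then lay the detector on them, and put the test cup over its round sensor boss. Plates and detector lie centred and lengthwise along the stand (either way round), keep the detector right side up, leave the spare plate where it lies, and let go of everything.

Things in the scene. Friction and masses are not known exactly. Their poses are not given: they have to be found in the camera images.
- stand: grey steel platform fixed to the bench (all sizes in mm), 130 long (x) by 76 wide (y) by 12 high, flat top with small brass screws at the corners; origin at the centre of its underside on the bench, z up
- tall_post: the tall steel level post, 92 mm high, fixed: round foot 38 across, 14 stem, flat head 24 across; origin at the centre of its foot on the bench, z up. One of the two posts stands about 107 mm from the stand's centre, off its +x end; the other, not in use, is parked among the loose things at the side, over 150 mm from the stand's centre
- short_post: the short steel level post, 78 mm high, fixed: round foot 38 across, 14 stem, flat head 24 across; origin at the centre of its foot on the bench, z up. One of the two posts stands about 107 mm from the stand's centre, off its +x end; the other, not in use, is parked among the loose things at the side, over 150 mm from the stand's centre
- thick_plate: loose thick spacer plate, plain aluminium, 106 mm long (x) by 62 mm wide (y) by 24 mm thick (z), with a small dark dot in the middle of its top; lies flat on the bench; origin at the centre of its underside, z up
- medium_plate: loose medium spacer plate, plain aluminium, 96 mm long (x) by 54 mm wide (y) by 16 mm thick (z), with a small dark dot in the middle of its top; lies flat on the bench; origin at the centre of its underside, z up
- thin_plate: loose thin spacer plate, plain aluminium, 84 mm long (x) by 44 mm wide (y) by 10 mm thick (z), with a small dark dot in the middle of its top; lies flat on the bench; origin at the centre of its underside, z up
- detector: loose blue gas detector on its back, 0.45 to 0.7 kg, (mm) 130 long (x), 58 wide (y), 40 high to its flat blue top; two brass stubs 6 beyond the +x end. Origin: centre of its flat underside, z up. On top: steel sensor boss, 28 across, 8 high, bevelled, at x = +30, y = 0; black rubber button, 24 across, 8 high, at x = -36
- test_cup: loose grey plastic test cup standing mouth down, 55 to 95 g: (mm) round, 40 across outside, 34 inside, 36 high, open below, inside 32 deep, with a brass hose nipple 10 across and 10 high on top (46 in all); origin at the centre of its open rim (underside), z up
There are look-alikes about, which are no part of the job. Several things have the shape of the detector; the one meant has the colours described above.

How it is judged (in metres and radians):
At the end, for the whole second after the job is handed in: Tall post at the stand: thick, medium plate, detector. Short post: medium, thin, detector. Centred to 12 mm (detector 15 lengthwise), height 3 mm, square 0.17 rad, level 0.06. Cup over boss, rim on the top (3 mm; 6 mm in x, y; tilt 0.08). Spare plate within 30 mm of its start. All at rest (((horizontal distance between tall_post and stand below 0.135 m and (x of thick_plate in the frame of stand between -0.012 and 0.012 m and y of thick_plate in the frame of stand between -0.012 and 0.012 m and z of thick_plate in the frame of stand between 0.009 and 0.015 m and angle between the x axis of thick_plate and the x axis of stand, either way round below 0.17 rad and angle between thick_plate's own z axis and vertical below 0.06 rad) and (x of medium_plate in the frame of stand between -0.012 and 0.012 m and y of medium_plate in the frame of stand between -0.012 and 0.012 m and z of medium_plate in the frame of stand between 0.033 and 0.039 m and angle between the x axis of medium_plate and the x axis of stand, either way round below 0.17 rad and angle between medium_plate's own z axis and vertical below 0.06 rad) and (x of detector in the frame of stand between -0.015 and 0.015 m and y of detector in the frame of stand between -0.012 and 0.012 m and z of detector in the frame of stand between 0.049 and 0.055 m and angle between the x axis of detector and the x axis of stand, either way round below 0.17 rad and angle between detector's own z axis and vertical below 0.06 rad) and distance of thin_plate from where it was at the start of the episode below 0.03 m) or (horizontal distance between short_post and stand below 0.135 m and (x of medium_plate in the frame of stand between -0.012 and 0.012 m and y of medium_plate in the frame of stand between -0.012 and 0.012 m and z of medium_plate in the frame of stand between 0.009 and 0.015 m and angle between the x axis of medium_plate and the x axis of stand, either way round below 0.17 rad and angle between medium_plate's own z axis and vertical below 0.06 rad) and (x of thin_plate in the frame of stand between -0.012 and 0.012 m and y of thin_plate in the frame of stand between -0.012 and 0.012 m and z of thin_plate in the frame of stand between 0.025 and 0.031 m and angle between the x axis of thin_plate and the x axis of stand, either way round below 0.17 rad and angle between thin_plate's own z axis and vertical below 0.06 rad) and (x of detector in the frame of stand between -0.015 and 0.015 m and y of detector in the frame of stand between -0.012 and 0.012 m and z of detector in the frame of stand between 0.035 and 0.041 m and angle between the x axis of detector and the x axis of stand, either way round below 0.17 rad and angle between detector's own z axis and vertical below 0.06 rad) and distance of thick_plate from where it was at the start of the episode below 0.03 m)) and x of test_cup in the frame of detector between 0.024 and 0.036 m and y of test_cup in the frame of detector between -0.006 and 0.006 m and z of test_cup in the frame of detector between 0.037 and 0.043 m and angle between test_cup's own z axis and vertical below 0.08 rad and linear speed of each of thick_plate, medium_plate, thin_plate, detector, test_cup below 0.01 m/s); the robot touches nothing.
It fails at once if the detector is tipped more than 0.6 rad from right side up (angle between detector's own z axis and vertical above 0.6 rad).
It also fails if it takes over 112 s, if anything falls off the work surface, if the arm or the gripper's body presses on something with over 40 N, if the wrist force passes 120 N, or if a joint passes its speed limit or range.

## Robot

A 6-joint arm with a two-finger parallel gripper is mounted at the origin on the work surface. World frame = base frame: x ahead of the robot, y to its left, z up, the work surface at z = 0. Lengths are in mm, angles in rad, forces in N, time in s.
With the tool pointing down it reaches from about 350 to 875 mm from the base axis. Payload 4.2 kg.
Tool frame: the origin (TCP) lies midway between the tips of the shut fingers; the grasp point (between the pads) lies 19 mm behind it (arm.hold_point_z is the distance from the TCP to the grasp point, in mm); z points along the fingers, y is the line along which they close (so a half turn about z gives the same grasp; the last joint's range is limited). The gripper opens to 85 mm and grips with 20 to 120 N. Pads are 22 mm wide; open, the fingers measure 114 mm over their backs; the gripper's body (76 mm by 85 mm) begins 54 mm behind the grasp point. The pads swing forward as they close: fully open they stand 13 mm farther back than shut.
Start: joints at [1.383, 0.385, 0.008, 0, -1.194, -0.259], TCP at [270.018, 563.64, 231.312] pointing down, gripper open.
Joint ranges: [-3.14, 3.14], [-1.21, 2.06], [-1.07, 1.41], [-3.16, 2.05], [-2.99, -0.16], [-3.1, 3.1]. Speed limits (rad/s): [2.79, 2.79, 3.14, 3.14, 3.14, 3.14].

## Interface

Orientations are given as a unit quaternion [x, y, z, w].
In Python, from bench import arm, vision gives the robot as it stands. The module is installed in compiled form; this text tells all that it offers.
- The arm moves only by the tool servo_tool, never from a script. Its argument "plan" is a list of rows, each a list of 7 numbers: the shift along the world's x, y, z each as a share of 300 mm, from -1 to 1, then the turn, a rotation vector about the world's x, y, z each as a share of 2 rad, from -1 to 1, then the opening, from 0 (shut) to 1 (fully open). A call has 1 to 20 rows; each row shifts and turns the commanded pose from where the row before left it; what a row does not reach is not made up. A row lasts 1/8 s, in which the tool goes at most 62.5 mm and 10.7 degrees, less where a joint would pass 70% of its speed; a pose out of reach is approached as far as the arm can. A call with a number of a shift or a turn outside -1 to 1 is refused whole. A call with a gripper value outside its range is refused whole. The fingers move at their own pace and stop on an object; the grip force is fixed at half the most. Time passes only in rows, so rows that do not move let the fingers close. It gives the time, the measured TCP pose, the force, the opening and the grip force at its end, in the units of the state.
- arm.read_state(): the state, without advancing time (a new reading comes with each control period).
- vision.get_image(name): name is "scene" or "top"; returns a dict with "image" (400x640x3 uint8, red, green, blue), "z_map" (400x640 float32, mm along the optical axis (not along the pixel's ray), 0 where there is no reading), "K" (3x3 intrinsics, pixels), "world_to_cam" (4x4, takes a point from world to camera coordinates). Camera axes: x right, y down, z forward; pixel columns grow to the right and rows downward; lengths in mm; the calibration is good to about 2 mm. A picture is of the moment at which its call begins.
- arm.job_done(): hands the job in; it is judged then, once.
The state is a dict: "clock": time; "joints": joint angles; "joint_vel": joint speeds; "joint_efforts": joint torques, N m; "position": TCP position; "ee_rot": TCP orientation; "contact_force": force on the tool from outside, world axes, zero at the start; "wrist_torque": the same for the moment, N m; "gripper_width": finger opening in mm; "grasp_force": force on a finger pad.
Only numpy, scipy, OpenCV 4.12 (cv2) and the standard library are available. Lean on these libraries where they do the work, as an engineer would, in place of code of your own. Each camera call takes 0.05 s, during which the arm holds its last target. There are 200 camera calls.

## Working session

There is one attempt and no reset: what is moved stays moved. The work goes in short steps, Python scripts to look and compute and a tool call to move; the robot and the scene stay as the last step left them, time stands still between calls to the robot, and variables do not carry over. Pictures are saved under pics/ and viewed, at most 14 in all, crops included, and the job is handed in when it is done.

Besides the shell and the picture viewer there is one more tool, called after "Call:" in YAML: its name, and indented under it one key for each argument. servo_tool: Moves the arm, as the interface text tells. Its arguments: {"type":"object","properties":{"plan":{"type":"array"}},"required":["plan"]}

```bash
mkdir -p pics; cat > h.py <<'E'
import numpy as np, cv2
from bench import arm, vision
def grab(n,tag):
    d=vision.get_image(n); np.savez(f'{tag}.npz',**d)
    cv2.imwrite(f'pics/{tag}.png',d['image'][:,:,::-1]); return d
def cloud(d):
    z=d['z_map']; v,u=np.mgrid[:400,:640]; K=d['K']
    p=np.stack([(u-K[0,2])*z/K[0,0],(v-K[1,2])*z/K[1,1],z],-1)
    T=np.linalg.inv(d['world_to_cam']); w=p@T[:3,:3].T+T[:3,3]; w[z==0]=np.nan; return w
def ray(d,u,v,h):
    T=np.linalg.inv(d['world_to_cam']); K=d['K']
    r=T[:3,:3]@np.array([(u-K[0,2])/K[0,0],(v-K[1,2])/K[1,1],1]); o=T[:3,3]
    return o+r*(h-o[2])/r[2]
E
python3 - <<'E'
from h import *
for n in('top','scene'):
    d=grab(n,n+'0'); print(n,np.linalg.inv(d['world_to_cam'])[:3].round(2).tolist(),d['K'][0].tolist())
s=arm.read_state(); print(s); print(arm.hold_point_z)
E
```

```text
top [[-0.03, -0.99, 0.1, 290.47], [-1.0, 0.03, -0.02, -20.11], [0.01, -0.1, -0.99, 1656.01]] [497.664936742734, 0.0, 323.51132751030303]
scene [[-0.06, 0.57, -0.82, 1266.72], [1.0, 0.05, -0.04, 17.97], [0.02, -0.82, -0.57, 604.77]] [362.45871844807755, 0.0, 316.0801844787556]
{'clock': 0.1, 'joints': array([ 1.38261308e+00,  3.85500322e-01,  6.76123310e-03, -4.17919475e-04,
       -1.19401300e+00, -2.58613854e-01]), 'joint_vel': array([-0.00304531, -0.00107626,  0.0044202 ,  0.00149681, -0.00077322,
        0.00116932]), 'joint_efforts': array([-3.52616762e-04, -3.93321741e+01,  1.88928258e+01,  4.19785872e+00,
       -2.59415712e-03,  3.64212553e-06]), 'position': array([269.80508244, 563.1850322 , 230.32054766]), 'ee_rot': array([ 9.75132588e-01, -2.21620039e-01, -1.59676892e-04,  9.84112517e-04]), 'contact_force': array([ 0.83126292,  0.79123114, -0.81779215]), 'wrist_torque': array([ 0.01570205, -0.00502954, -0.02250461]), 'grasp_force': 0.0, 'gripper_width': 85.45904415676536}
18.700000000000003
```

View pics/top0.png

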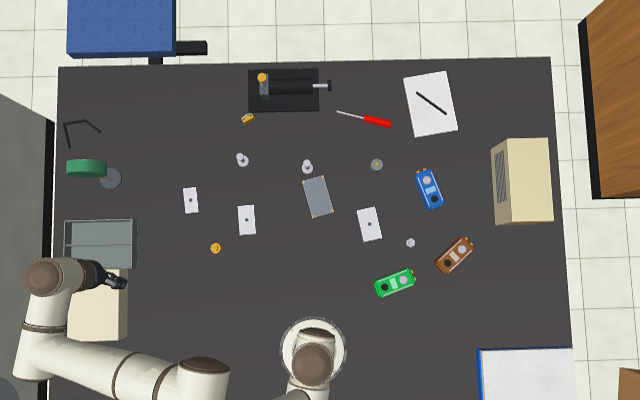

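View pics/scene0.png

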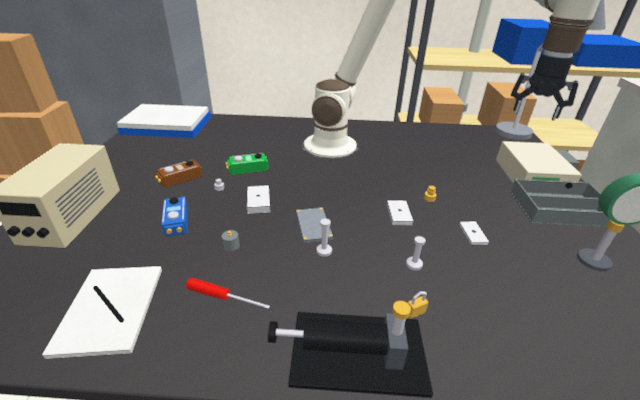

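The top view shows the stand at (318,197) with a post at (307,166), and the other post parked at (242,160). Plates lie at (190,200), (247,220) and (369,224), the blue detector at (429,189) and the cup at (376,164). Next I measure all of these.

```bash
cat > meas.py <<'E'
from h import *
def blobs(d,mask,hmin,items):
    pass
def rect(d,seed,h,box=40,kind='white'):
    im=d['image'].astype(int); u0,v0=seed
    hsv=cv2.cvtColor(d['image'],cv2.COLOR_RGB2HSV)
    if kind=='white': m=(im.min(2)>140)
    elif kind=='grey': m=(im.min(2)>85)
    elif kind=='blue': m=(hsv[...,0]>95)&(hsv[...,0]<125)&(hsv[...,1]>130)&(hsv[...,2]>60)
    m=m.astype(np.uint8); b=np.zeros_like(m); b[v0-box:v0+box,u0-box:u0+box]=1; m*=b
    n,l,s,c=cv2.connectedComponentsWithStats(m)
    i=min((i for i in range(1,n) if s[i,4]>60),key=lambda i:np.hypot(*(c[i]-seed)))
    cs,_=cv2.findContours((l==i).astype(np.uint8),cv2.RETR_EXTERNAL,cv2.CHAIN_APPROX_NONE)
    pts=max(cs,key=len)[:,0]
    w=np.array([ray(d,u,v,h)[:2] for u,v in pts],np.float32)
    (cx,cy),(a,bb),ang=cv2.minAreaRect(w)
    if a<bb: a,bb,ang=bb,a,ang+90
    return cx,cy,a,bb,(ang+90)%180-90
E
python3 - <<'E'
from meas import *
d=dict(np.load('top0.npz')); w=cloud(d); s=dict(np.load('scene0.npz')); ws=cloud(s)
def zat(w,u,v,r=3): return np.nanmedian(w[v-r:v+r+1,u-r:u+r+1].reshape(-1,3),0).round(1)
for n,p,h,k in [('A',(190,200),10,'white'),('B',(247,220),16,'white'),('C',(369,224),24,'white'),('stand',(318,197),12,'grey'),('det',(429,189),40,'blue')]:
    print(n,np.round(rect(d,p,h,kind=k),1),zat(w,*p))
# heights for posts/cup: max z cluster
for n,p in [('post1',(307,166)),('post2',(242,160)),('cup',(376,164)),('det',(429,189)),('knob',(410,242)),('yel',(215,248))]:
    q=w[p[1]-18:p[1]+18,p[0]-18:p[0]+18].reshape(-1,3); q=q[np.isfinite(q[:,2])]; zm=np.percentile(q[:,2],99.7)
    t=q[q[:,2]>zm-6]; print(n,zm.round(1),t.mean(0).round(1),len(t),'ptp',np.ptp(t,0).round(1))
for n,p in [('post1',(325,225)),('post2',(418,243)),('cup',(231,240))]:
    q=ws[p[1]-20:p[1]+20,p[0]-15:p[0]+15].reshape(-1,3); q=q[np.isfinite(q[:,2])]; zm=np.percentile(q[:,2],99.5)
    t=q[q[:,2]>zm-6]; print('scene',n,zm.round(1),t.mean(0).round(1))
# boss/button in detector
im=d['image'][160:218,400:460]; cv2.imwrite('pics/det.png',cv2.resize(im[:,:,::-1],None,fx=8,fy=8,interpolation=cv2.INTER_CUBIC))
im=np.hstack([d['image'][140:235,170:450]]); cv2.imwrite('pics/mid.png',cv2.resize(im[:,:,::-1],(800,271),interpolation=cv2.INTER_CUBIC))
E
```

```text
A [502.1 393.9  85.1  43.7   6.2] [501.3 394.1  11.9]
B [431.3 208.4  97.2  53.8   3.5] [429.4 205.9  17.1]
C [ 406.  -195.2  107.2   62.5   11.1] [ 405.2 -195.5   24.9]
stand [503.4 -28.4 132.4  76.1  14.5] [500.3 -30.4  13.5]
det [ 513.9 -393.9  129.4   65.3   19.2] [ 513.9 -395.    42.3]
post1 96.6 [601.8   4.1  94.4] 38 ptp [22.7 22.5  7.5]
post2 84.2 [630.  219.8  81.6] 29 ptp [21.3 22.6  9.6]
cup 45.0 [ 604.4 -224.1   41.6] 45 ptp [33.6 36.8 10.2]
det 55.4 [ 515.5 -397.2   52.2] 47 ptp [90.5 62.8 10.5]
knob 32.1 [ 342.3 -330.7   30.9] 19 ptp [13.3 17.2 12.7]
yel 43.9 [342.5 310.9  41.9] 26 ptp [19.6 16.9 12.8]
scene post1 93.0 [602.6   8.4  91.4]
scene post2 79.1 [632.  222.7  77.4]
scene cup 43.5 [ 605.5 -224.    41.5]
```

View pics/det.png

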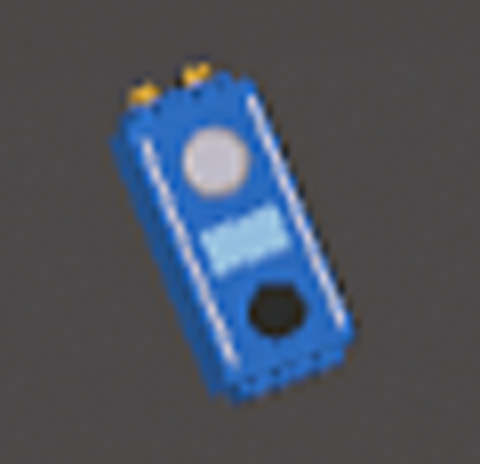

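View pics/mid.png

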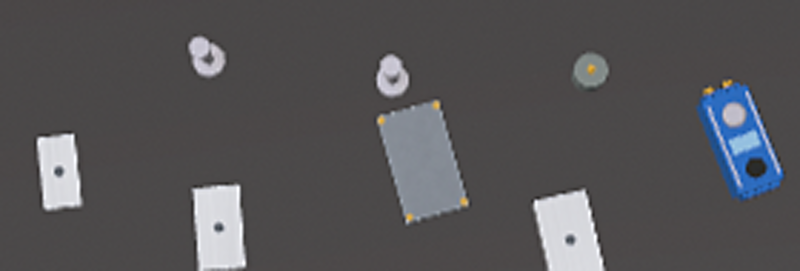

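Heights agree with the given sizes: the post at the stand is the tall one (about 92 mm), so the plates to use are thick and medium. I refine the centres from the dots, the screws, and the boss and button.

```bash
cat >> meas.py <<'E'
def cen(d,seed,h,f,r=6):
    u0,v0=seed; m=f(d['image'].astype(int)); b=np.zeros(m.shape,bool); b[v0-r:v0+r+1,u0-r:u0+r+1]=1
    v,u=np.nonzero(m&b); return ray(d,u.mean(),v.mean(),h)[:2],len(u)
dark=lambda im: im.max(2)<110
brass=lambda im:(im[...,0]-im[...,2]>50)
def yaw():
    from scipy.spatial.transform import Rotation as R
    y=R.from_quat(arm.read_state()['ee_rot']).as_matrix()[:,1]; return np.degrees(np.arctan2(y[1],y[0]))
E
python3 - <<'E'
from meas import *
d=dict(np.load('top0.npz'))
for n,p,h in [('A',(190,201),10),('B',(247,220),16),('C',(369,224),24)]: print(n,cen(d,p,h,dark,5))
sc=[cen(d,(170+int(x/2.857),140+int(y/2.857)),12,brass,4) for x,y in[(381,120),(436,104),(409,217),(463,202)]]
print(sc,np.mean([s[0] for s in sc],0))
P=[s[0] for s in sc]; v=(P[0]+P[1]-P[2]-P[3])/2; print('stand ang',np.degrees(np.arctan2(v[1],v[0])),np.hypot(*v))
bo=cen(d,(427,180),48,lambda i:(i.min(2)>120)&(i.max(2)-i.min(2)<45),5); bu=cen(d,(434,199),48,lambda i:i.max(2)<70,5)
print(bo,bu); v=bo[0]-bu[0]; print('det',bu[0]+v*36/66,np.hypot(*v),np.degrees(np.arctan2(v[1],v[0])))
print('cup',cen(d,(376,164),46,brass,6), yaw())
E
```

```text
A (array([502.79592635, 393.86606904]), 5)
B (array([431.55002666, 208.31237979]), 5)
C (array([ 406.55452578, -196.51435709]), 5)
[(array([552.83378517,  18.87958672]), 6), (array([570.25642437, -46.93564369]), 5), (array([439.19876777, -10.58608794]), 4), (array([455.32602003, -75.20395965]), 6)] [504.40374933 -28.46152614]
stand ang 14.175978359844192 117.87214014037924
(array([ 544.48490624, -387.35936528]), 56) (array([ 481.8017141 , -409.09364717]), 33)
det [ 515.99254618 -397.23858432] 66.34426565889552 19.123078852851787
cup (array([ 601.54343502, -224.54346474]), 8) -115.60842702775562
```

Call:
servo_tool:
  plan:
    - [0.083,-0.181,0,0,0,-0.0893,1]
    - [0.083,-0.181,0,0,0,-0.0893,1]
    - [0.083,-0.181,0,0,0,-0.0893,1]
    - [0.083,-0.181,0,0,0,-0.0893,1]
    - [0.083,-0.181,0,0,0,-0.0893,1]
    - [0.083,-0.181,0,0,0,-0.0893,1]
    - [0.083,-0.181,0,0,0,-0.0893,1]
    - [-0.018,-0.181,0,0,0,-0.0893,1]
    - [-0.018,-0.181,0,0,0,-0.0893,1]
    - [-0.018,-0.181,0,0,0,-0.0893,1]
    - [-0.018,-0.181,0,0,0,-0.0893,1]
    - [-0.018,-0.181,0,0,0,-0.0893,1]
    - [-0.018,-0.181,0,0,0,-0.0893,1]
    - [-0.018,-0.181,0,0,0,-0.0893,1]
    - [0,0,-0.15,0,0,0,1]
    - [0,0,-0.15,0,0,0,1]
    - [0,0,0,0,0,0,1]
    - [0,0,0,0,0,0,1]

```text
clock: 2.35
position: [407.7, -196.8, 142.7]
ee_rot: [-0.098, 0.995, -0.001, 0.001]
contact_force: [-0.2, -0.0, -0.3]
gripper_width: 85.3
grasp_force: 0.0
```

```bash
python3 - <<'E'
from meas import *
s=arm.read_state(); print(s['position'],s['ee_rot'],yaw(),s['joints'])
E
```

```text
[ 407.70826155 -196.76243433  142.69876994] [-9.75332253e-02  9.95231646e-01 -5.71306657e-04  9.56585196e-04] 101.19421943488058 [-8.83309875e-02  1.84243494e-01 -5.28011879e-01  1.01792293e-03
 -8.56449720e-01 -1.28775423e+00]
```

Call:
servo_tool:
  plan:
    - [-0.005,0.002,-0.14,0,0,0,1]
    - [0,0,-0.14,0,0,0,1]
    - [0,0,-0.11,0,0,0,1]
    - [0,0,-0.04,0,0,0,1]
    - [0,0,-0.033,0,0,0,1]
    - [0,0,0,0,0,0,0]
    - [0,0,0,0,0,0,0]
    - [0,0,0,0,0,0,0]
    - [0,0,0,0,0,0,0]
    - [0,0,0,0,0,0,0]
    - [0,0,0,0,0,0,0]

```text
clock: 3.72
position: [405.9, -196.0, 3.7]
ee_rot: [-0.097, 0.995, -0.0, 0.001]
contact_force: [-1.0, 0.7, 6.8]
gripper_width: 60.6
grasp_force: 66.2
```

Call:
servo_tool:
  plan:
    - [0,0,0.05,0,0,0,0]
    - [0,0,0.1,0,0,0,0]
    - [0,0,0.1,0,0,0,0]
    - [0.065,0.1117,0,0,0,0.005,0]
    - [0.065,0.1117,0,0,0,0.005,0]
    - [0.065,0.1117,0,0,0,0.005,0]
    - [0.065,0.1117,0,0,0,0.006,0]
    - [0.065,0.1117,0,0,0,0.006,0]
    - [0,0,0,0,0,0,0]
    - [0,0,0,0,0,0,0]

```text
clock: 4.97
position: [501.3, -28.6, 76.9]
ee_rot: [-0.124, 0.992, 0.0, -0.001]
contact_force: [-1.1, -0.3, -5.0]
gripper_width: 60.7
grasp_force: 67.3
```

```bash
python3 - <<'E'
from meas import *
s=arm.read_state(); print(s['position'],yaw(),s['gripper_width'],s['contact_force'])
d=grab('scene','s1'); cv2.imwrite('pics/s1c.png',cv2.resize(d['image'][130:280,230:430,::-1],(800,600)))
E
```

```text
[501.27770394 -28.62121217  76.87229253] 104.20763565160352 60.66405725481893 [-1.07149198 -0.28366614 -4.96560591]
```

View pics/s1c.png

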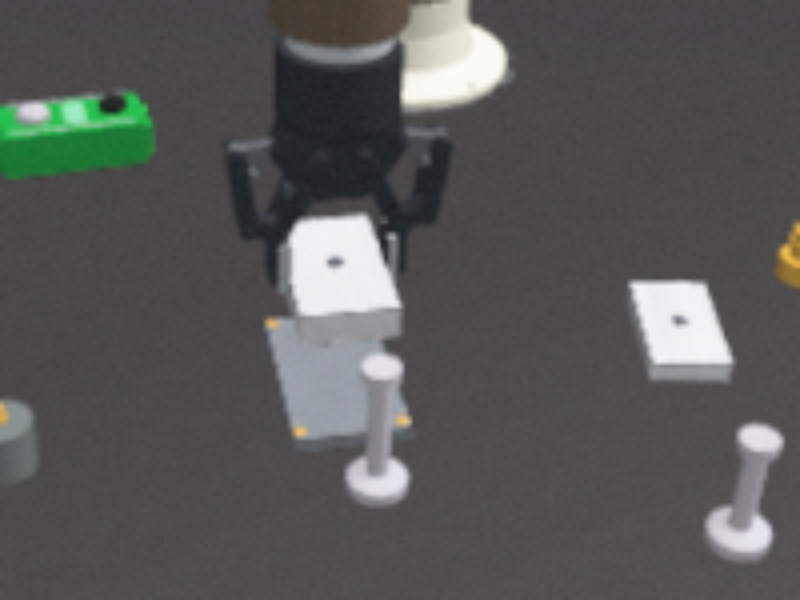

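The plate is held level over the stand (dot at crop 335,262, stand at 340,380). Lowering and releasing it.

Call:
servo_tool:
  plan:
    - [0.008,0,-0.09,0,0,0,0]
    - [0,0,-0.07,0,0,0,0]
    - [0,0,-0.02,0,0,0,0]
    - [0,0,-0.012,0,0,0,0]
    - [0,0,-0.011,0,0,0,0]
    - [0,0,0,0,0,0,0]
    - [0,0,0,0,0,0,0]

```text
clock: 5.9
position: [505.2, -28.3, 16.9]
ee_rot: [-0.124, 0.992, 0.0, 0.0]
contact_force: [-0.0, 0.2, -4.0]
gripper_width: 60.6
grasp_force: 67.1
```

Call:
servo_tool:
  plan:
    - [-0.003,0,-0.004,0,0,0,0]
    - [0,0,-0.003,0,0,0,0]
    - [0,0,0,0,0,0,0]

```text
clock: 6.28
position: [504.5, -28.3, 15.8]
ee_rot: [-0.124, 0.992, -0.0, 0.001]
contact_force: [-2.7, 0.4, 6.4]
gripper_width: 60.8
grasp_force: 68.5
```

Call:
servo_tool:
  plan:
    - [0,0,0,0,0,0,1]
    - [0,0,0,0,0,0,1]
    - [0,0,0,0,0,0,1]
    - [0,0,0,0,0,0,1]
    - [0,0,0.1,0,0,0,1]
    - [0,0,0.17,0,0,0,1]
    - [0,0,0.17,0,0,0,1]
    - [-0.049,0.158,0,0,0,-0.0185,1]
    - [-0.049,0.158,0,0,0,-0.0185,1]
    - [-0.049,0.158,0,0,0,-0.0185,1]
    - [-0.049,0.158,0,0,0,-0.0185,1]
    - [-0.047,0.158,0,0,0,-0.0185,1]
    - [0,0,-0.1,0,0,0,1]
    - [0,0,0,0,0,0,1]
    - [0,0,0,0,0,0,1]

```text
clock: 8.15
position: [431.6, 208.4, 117.0]
ee_rot: [-0.032, 1.0, 0.0, 0.0]
contact_force: [0.3, -0.6, -0.0]
gripper_width: 85.4
grasp_force: 0.0
```

```bash
python3 - <<'E'
from meas import *
s=arm.read_state(); print(s['position'],yaw(),s['joints'])
d=grab('top','t1')
print(np.round(rect(d,(318,197),36,kind='white'),1))
u=d['image'][170:225,290:345]; cv2.imwrite('pics/t1c.png',cv2.resize(u[:,:,::-1],(440,440)))
E
```

```text
[431.57194219 208.42429018 116.98182978] 93.61852783576862 [ 7.90113947e-01  2.62759298e-01 -5.00212680e-01  5.65313640e-04
 -8.07378785e-01 -2.29814581e+00]
[508.1 -29.6 114.   66.   13.9]
```

View pics/t1c.png

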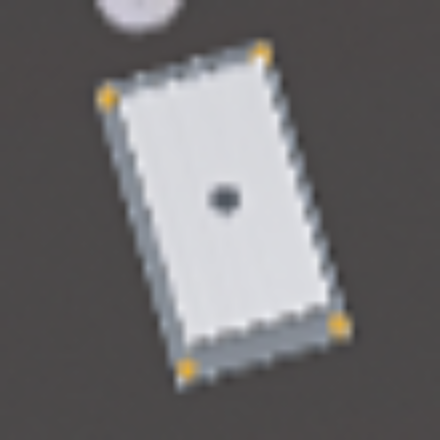

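The thick plate lies square on the stand, dot at crop (225,199), i.e. pixel (318.1,194.9). Grasping the medium plate next.

Call:
servo_tool:
  plan:
    - [0,0,-0.15,0,0,0,1]
    - [0,0,-0.13,0,0,0,1]
    - [0,0,-0.06,0,0,0,1]
    - [0,0,-0.037,0,0,0,1]
    - [0,0,0,0,0,0,0]
    - [0,0,0,0,0,0,0]
    - [0,0,0,0,0,0,0]
    - [0,0,0,0,0,0,0]
    - [0,0,0,0,0,0,0]
    - [0,0,0,0,0,0,0]

```text
clock: 9.45
position: [431.9, 209.1, 4.8]
ee_rot: [-0.032, 0.999, 0.001, 0.001]
contact_force: [-0.9, -1.6, 7.4]
gripper_width: 52.1
grasp_force: 63.5
```

```bash
python3 - <<'E'
from meas import *
d=dict(np.load('t1.npz')); print(ray(d,318.1-.5,194.9-.5,36),cen(d,(318,194),36,dark,4))
E
```

```text
[506.10929893 -29.1740018   36.        ] (array([505.78666623, -28.83737043]), 4)
```

Call:
servo_tool:
  plan:
    - [0,0,0.05,0,0,0,0]
    - [0,0,0.12,0,0,0,0]
    - [0,0,0.13,0,0,0,0]
    - [0.04,-0.132,0,0,0,0.0155,0]
    - [0.04,-0.132,0,0,0,0.0155,0]
    - [0.04,-0.132,0,0,0,0.0155,0]
    - [0.04,-0.132,0,0,0,0.0155,0]
    - [0.04,-0.132,0,0,0,0.0155,0]
    - [0.039,-0.132,0,0,0,0.0155,0]
    - [0,0,-0.1,0,0,0,0]
    - [0,0,0,0,0,0,0]
    - [0,0,0,0,0,0,0]

```text
clock: 10.95
position: [503.1, -28.7, 64.0]
ee_rot: [-0.125, 0.992, -0.0, 0.0]
contact_force: [0.7, -0.1, -1.8]
gripper_width: 51.8
grasp_force: 63.8
```

```bash
python3 - <<'E'
from meas import *
s=arm.read_state(); print(s['position'],yaw(),s['contact_force'])
E
```

```text
[503.13850651 -28.67663585  63.97372733] 104.3393884993076 [ 0.72102287 -0.07291005 -1.76974988]
```

Lower 23 mm to contact.

Call:
servo_tool:
  plan:
    - [0.003,0,-0.04,0,0,0,0]
    - [0,0,-0.02,0,0,0,0]
    - [0,0,-0.007,0,0,0,0]
    - [0,0,-0.005,0,0,0,0]
    - [0,0,-0.005,0,0,0,0]
    - [0,0,0,0,0,0,0]

```text
clock: 11.7
position: [503.9, -29.0, 40.8]
ee_rot: [-0.125, 0.992, -0.0, 0.0]
contact_force: [-2.3, 0.5, 3.3]
gripper_width: 52.0
grasp_force: 64.3
```

Call:
servo_tool:
  plan:
    - [0,0,0,0,0,0,1]
    - [0,0,0,0,0,0,1]
    - [0,0,0,0,0,0,1]
    - [0,0,0,0,0,0,1]
    - [0,0,0.1,0,0,0,1]
    - [0,0,0.16,0,0,0,1]
    - [0,0,0.16,0,0,0,1]
    - [0.006,-0.175,0,0,0,0.006,1]
    - [0.006,-0.175,0,0,0,0.006,1]
    - [0.006,-0.175,0,0,0,0.006,1]
    - [0.006,-0.175,0,0,0,0.006,1]
    - [0.006,-0.175,0,0,0,0.006,1]
    - [0.006,-0.175,0,0,0,0.006,1]
    - [0.006,-0.177,0,0,0,0.006,1]
    - [0,0,-0.15,0,0,0,1]
    - [0,0,-0.05,0,0,0,1]
    - [0,0,0,0,0,0,1]
    - [0,0,0,0,0,0,1]

```text
clock: 13.95
position: [517.5, -397.0, 108.0]
ee_rot: [-0.167, 0.986, -0.001, 0.001]
contact_force: [-0.6, -0.4, 1.2]
gripper_width: 85.3
grasp_force: 0.0
```

```bash
python3 - <<'E'
from meas import *
s=arm.read_state(); print(s['position'],yaw(),s['joints'])
d=grab('top','t2'); print(cen(d,(318,193),52,dark,5)); np.set_printoptions(suppress=True)
print(np.round(rect(d,(317,194),52,kind='white'),1))
cv2.imwrite('pics/t2c.png',cv2.resize(d['image'][170:225,290:345,::-1],(440,440)))
E
```

```text
[ 517.506035   -397.0273325   107.98178628] 109.19584977048201 [-4.06586530e-01  5.31002372e-01 -8.04561838e-02  8.16837770e-04
 -9.56590070e-01 -8.29647001e-01]
(array([503.61928005, -30.37546469]), 6)
[506.  -29.5 112.9  65.4  13.9]
```

View pics/t2c.png

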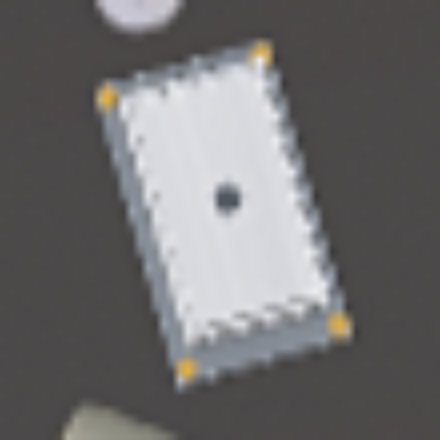

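Both plates are stacked square, with the medium plate's dot at (318.5,194.8). Grasping the detector.

Call:
servo_tool:
  plan:
    - [-0.004,0,-0.14,0,0,0,1]
    - [0,0,-0.11,0,0,0,1]
    - [0,0,-0.05,0,0,0,1]
    - [0,0,-0.02,0,0,0,1]
    - [0,0,0,0,0,0,0]
    - [0,0,0,0,0,0,0]
    - [0,0,0,0,0,0,0]
    - [0,0,0,0,0,0,0]
    - [0,0,0,0,0,0,0]
    - [0,0,0,0,0,0,0]

```text
clock: 15.25
position: [516.3, -397.6, 12.0]
ee_rot: [-0.166, 0.986, -0.001, 0.001]
contact_force: [0.1, 1.2, 6.5]
gripper_width: 56.6
grasp_force: 68.7
```

Call:
servo_tool:
  plan:
    - [0,0,0.04,0,0,0,0]
    - [0,0,0.1,0,0,0,0]
    - [0,0,0.12,0,0,0,0]
    - [0,0,0.08,0,0,0,0]
    - [-0.005,0.11,0,0,0,-0.005,0]
    - [-0.005,0.16,0,0,0,-0.005,0]
    - [-0.005,0.16,0,0,0,-0.005,0]
    - [-0.005,0.16,0,0,0,-0.005,0]
    - [-0.005,0.16,0,0,0,-0.005,0]
    - [-0.005,0.16,0,0,0,-0.005,0]
    - [-0.005,0.16,0,0,0,-0.005,0]
    - [-0.005,0.1,0,0,0,-0.005,0]
    - [-0.002,0.06,0,0,0,-0.003,0]
    - [0,0,-0.08,0,0,0,0]
    - [0,0,-0.04,0,0,0,0]
    - [0,0,0,0,0,0,0]
    - [0,0,0,0,0,0,0]

```text
clock: 17.38
position: [502.9, -28.4, 76.6]
ee_rot: [-0.123, 0.992, -0.0, 0.0]
contact_force: [0.5, -0.3, -3.7]
gripper_width: 56.5
grasp_force: 67.4
```

```bash
python3 - <<'E'
from meas import *
s=arm.read_state(); print(s['position'],yaw(),s['contact_force'],s['wrist_torque'])
d=grab('scene','s3'); cv2.imwrite('pics/s3c.png',cv2.resize(d['image'][130:280,230:430,::-1],(800,600)))
E
```

```text
[502.92776162 -28.39706384  76.64632481] 104.15341463241312 [ 0.46169175 -0.30773448 -3.65342594] [ 0.0105195  -0.02740898 -0.00143456]
```

View pics/s3c.png

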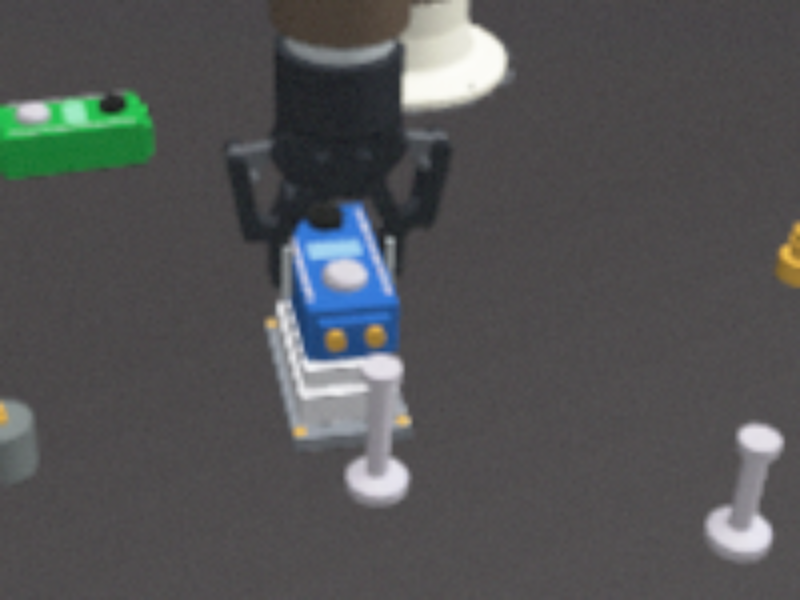

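The detector is held level above the stack (boss at crop 345,275). Lowering about 12.6 mm.

Call:
servo_tool:
  plan:
    - [0.004,0,-0.02,0,0,0,0]
    - [0,0,-0.01,0,0,0,0]
    - [0,0,-0.007,0,0,0,0]
    - [0,0,-0.004,0,0,0,0]
    - [0,0,0,0,0,0,0]

```text
clock: 18.05
position: [503.8, -28.1, 64.0]
ee_rot: [-0.123, 0.992, -0.0, 0.0]
contact_force: [-0.3, -0.5, -3.3]
gripper_width: 57.2
grasp_force: 67.6
```

Call:
servo_tool:
  plan:
    - [0,0,-0.004,0,0,0,0]
    - [0,0,0,0,0,0,0]

```text
clock: 18.3
position: [503.8, -28.1, 63.9]
ee_rot: [-0.124, 0.992, -0.0, 0.0]
contact_force: [-2.7, 1.3, 4.6]
gripper_width: 57.0
grasp_force: 68.8
```

Call:
servo_tool:
  plan:
    - [0,0,0,0,0,0,1]
    - [0,0,0,0,0,0,1]
    - [0,0,0,0,0,0,1]
    - [0,0,0,0,0,0,1]
    - [0,0,0.1,0,0,0,1]
    - [0,0,0.16,0,0,0,1]
    - [0,0,0.16,0,0,0,1]
    - [0.066,-0.131,0,0,0,0,1]
    - [0.066,-0.131,0,0,0,0,1]
    - [0.066,-0.131,0,0,0,0,1]
    - [0.066,-0.131,0,0,0,0,1]
    - [0.066,-0.131,0,0,0,0,1]
    - [0,0,-0.17,0,0,0,1]
    - [0,0,-0.08,0,0,0,1]
    - [0,0,0,0,0,0,1]
    - [0,0,0,0,0,0,1]

```text
clock: 20.3
position: [603.7, -224.8, 115.0]
ee_rot: [-0.124, 0.992, -0.001, 0.001]
contact_force: [-0.2, 0.2, -0.0]
gripper_width: 85.5
grasp_force: 0.0
```

```bash
python3 - <<'E'
from meas import *
s=arm.read_state(); print(s['position'],yaw())
np.set_printoptions(suppress=True)
fb=lambda i:(i.min(2)>120)&(i.max(2)-i.min(2)<45); fk=lambda i:i.max(2)<70
d0=dict(np.load('scene0.npz'))
t=grab('top','t4'); c=grab('scene','s4')
print(np.round(rect(t,(318,192),92,kind='blue'),1))
# scene boss pixel guess from crop, cup too
P=np.array([527+6,-21,100,1.])
for n,d in(('top',t),('scene',c)):
    q=d['world_to_cam']@P; q=d['K']@q[:3]; print(n,q[:2]/q[2])
a=cv2.resize(t['image'][165:220,290:345,::-1],(400,400)); b=cv2.resize(c['image'][170:250,275:355,::-1],(400,400))
cv2.imwrite('pics/p4.png',np.hstack([a,b]))
E
```

```text
[ 603.65797618 -224.78704655  115.02890704] 104.21101828816374Traceback (most recent call last):
  File "<stdin>", line 7, in <module>
  File "meas.py", line 12, in rect
    i=min((i for i in range(1,n) if s[i,4]>60),key=lambda i:np.hypot(*(c[i]-seed)))
ValueError: min() iterable argument is empty
```

```bash
python3 - <<'E'
from meas import *
t=dict(np.load('t4.npz')); c=dict(np.load('s4.npz'))
a=cv2.resize(t['image'][120:260,240:440,::-1],(400,280)); b=cv2.resize(c['image'][150:290,200:400,::-1],(400,280))
cv2.imwrite('pics/p4.png',np.hstack([a,b]))
E
```

```text
(no output)
```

View pics/p4.png

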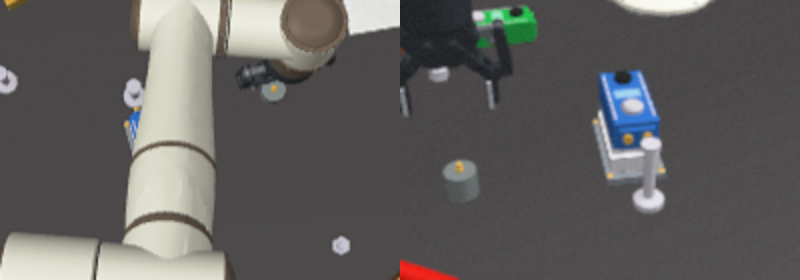

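The arm hides the stack in the top view. The scene view shows the detector level on the stack (boss about (316,202)) and the cup nipple at about (229.5,232). I measure both there.

```bash
python3 - <<'E'
from meas import *
np.set_printoptions(suppress=True,precision=1)
c=dict(np.load('s4.npz')); im=c['image'].astype(int)
fb=lambda i:(i.min(2)>120)&(i.max(2)-i.min(2)<60); fk=lambda i:i.max(2)<70
bo=cen(c,(316,203),98,fb,7); bu=cen(c,(311,188),98,fk,6); print(bo,bu)
v=bo[0]-bu[0]; print('det',bu[0]+v*36/66,np.hypot(*v),np.degrees(np.arctan2(v[1],v[0])))
print('nip',cen(c,(229,233),42,brass,7))
w=cloud(c); q=w[222:254,215:247].reshape(-1,3); q=q[(q[:,2]>33)&(q[:,2]<39)]
print('cup top cloud',np.nanmedian(q,0),q.min(0),q.max(0),len(q))
b=w[192:212,303:328].reshape(-1,3); b=b[b[:,2]>97]; print('boss',b.mean(0),b.min(0),b.max(0),len(b))
print('det top z',np.median(w[196:199,313:317].reshape(-1,3),0), 'post',)
E
```

```text
(array([533.4, -17.6]), 70) (array([466.4, -35.8]), 38)
det [502.9 -25.8] 69.49749679865677 15.172257770201895
nip (array([ 601.1, -222.7]), 18)
cup top cloud [ 604.8 -220.3   35.8] [ 580.8 -241.2   33.3] [ 621.  -202.7   38.8] 135
boss [535.4 -17.5  99.5] [524.2 -30.3  97.1] [546.   -5.3 102.3] 55
det top z [500.7 -23.6  92.5] post
```

Call:
servo_tool:
  plan:
    - [-0.005,0,-0.14,0,0,0,1]
    - [0,0,-0.12,0,0,0,1]
    - [0,0,-0.06,0,0,0,1]
    - [0,0,-0.037,0,0,0,1]
    - [0,0,0,0,0,0,0]
    - [0,0,0,0,0,0,0]
    - [0,0,0,0,0,0,0]
    - [0,0,0,0,0,0,0]
    - [0,0,0,0,0,0,0]
    - [0,0,0,0,0,0,0]
    - [0,0,0,0,0,0,0]
    - [0,0,0,0,0,0,0]

```text
clock: 21.9
position: [602.4, -224.8, 8.3]
ee_rot: [-0.124, 0.992, -0.001, 0.001]
contact_force: [-0.0, 1.1, 5.7]
gripper_width: 38.9
grasp_force: 60.7
```

Call:
servo_tool:
  plan:
    - [0,0,0.05,0,0,0,0]
    - [0,0,0.12,0,0,0,0]
    - [0,0,0.14,0,0,0,0]
    - [0,0,0.12,0,0,0,0]
    - [-0.038,0.113,0,0,0,0,0]
    - [-0.038,0.113,0,0,0,0,0]
    - [-0.038,0.113,0,0,0,0,0]
    - [-0.038,0.113,0,0,0,0,0]
    - [-0.04,0.114,0,0,0,0,0]
    - [-0.04,0.114,0,0,0,0,0]
    - [0,0,0,0,0,0,0]
    - [0,0,0,0,0,0,0]

```text
clock: 23.4
position: [531.7, -20.8, 136.1]
ee_rot: [-0.123, 0.992, -0.0, 0.0]
contact_force: [-0.3, -0.7, -0.8]
gripper_width: 38.5
grasp_force: 60.5
```

```bash
python3 - <<'E'
from meas import *
s=arm.read_state(); print(s['position'],yaw(),s['gripper_width'])
c=grab('scene','s5'); t=grab('top','t5')
cv2.imwrite('pics/s5c.png',np.hstack([cv2.resize(c['image'][120:240,256:376,::-1],(400,400)),cv2.resize(t['image'][120:260,250:390,::-1],(400,400))]))
E
```

```text
[531.7234278  -20.77637735 136.05519032] 104.18750736139478 38.45302510232921
```

View pics/s5c.png

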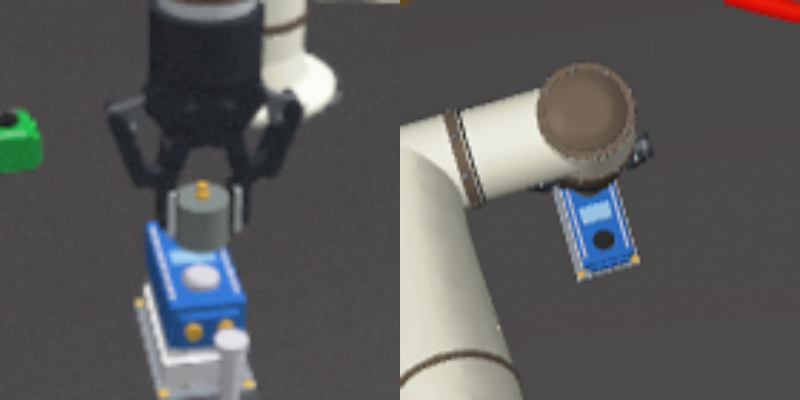

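The cup is held level above the boss. I check their alignment from the same camera (nipple about (316,177), boss about (316,203)).

```bash
python3 - <<'E'
from meas import *
np.set_printoptions(suppress=True,precision=1)
c=dict(np.load('s5.npz')); t=dict(np.load('t5.npz')); s0=dict(np.load('scene0.npz'))
fb=lambda i:(i.min(2)>120)&(i.max(2)-i.min(2)<60); fk=lambda i:i.max(2)<70
print('boss',cen(c,(316,204),98,fb,7),'nip',cen(c,(316,177),169.8,brass,5), 'nip0',cen(s0,(231,233),42,brass,7))
p=(250+int(203*.35),120+int(238*.35)); bu=cen(t,p,98,fk,6); print('button top',bu)
l=cen(t,(250+int(196*.35),120+int(212*.35)),92,lambda i:(i[...,0]>120)&(i[...,2]>190),7);print('lcd',l)
a=np.radians(14.2); print('boss from button',bu[0]+66*np.array([np.cos(a),np.sin(a)]))
E
```

```text
boss (array([533.6, -17.6]), 70) nip (array([529.7, -18.9]), 20) nip0 (array([ 601.1, -222.7]), 18)
button top (array([468.6, -38.3]), 34)
lcd (array([500.4, -30.2]), 70)
boss from button [532.6 -22.1]
```

Call:
servo_tool:
  plan:
    - [0.007,0.002,-0.03,0,0,0,0]
    - [0,0,-0.03,0,0,0,0]
    - [0,0,-0.015,0,0,0,0]
    - [0,0,-0.01,0,0,0,0]
    - [0,0,-0.01,0,0,0,0]
    - [0,0,0,0,0,0,0]

```text
clock: 24.25
position: [533.6, -20.0, 107.0]
ee_rot: [-0.123, 0.992, -0.0, -0.0]
contact_force: [0.9, -0.6, -0.2]
gripper_width: 38.8
grasp_force: 60.5
```

Rim is at about 98.7 mm, just under the boss top, without contact.

Call:
servo_tool:
  plan:
    - [0,0,-0.008,0,0,0,0]
    - [0,0,-0.007,0,0,0,0]
    - [0,0,-0.005,0,0,0,0]
    - [0,0,0,0,0,0,0]

```text
clock: 24.75
position: [533.6, -20.0, 101.0]
ee_rot: [-0.123, 0.992, -0.0, -0.0]
contact_force: [-0.6, -0.0, -0.3]
gripper_width: 38.7
grasp_force: 60.5
```

Slid over the boss without touching. Seat it, then release and back off.

Call:
servo_tool:
  plan:
    - [0,0,-0.003,0,0,0,0]
    - [0,0,0,0,0,0,0]
    - [0,0,0,0,0,0,0.5]
    - [0,0,0,0,0,0,1]
    - [0,0,0,0,0,0,1]
    - [0,0,0,0,0,0,1]
    - [0,0,0.05,0,0,0,1]
    - [0,0,0.1,0,0,0,1]
    - [0,0,0.17,0,0,0,1]
    - [-0.05,0.17,0.1,0,0,0,1]
    - [-0.05,0.17,0,0,0,0,1]
    - [-0.05,0.17,0,0,0,0,1]
    - [-0.05,0.17,0,0,0,0,1]
    - [0,0.17,0,0,0,0,1]
    - [0,0.17,0,0,0,0,1]
    - [0,0,0,0,0,0,1]
    - [0,0,0,0,0,0,1]

```text
clock: 26.88
position: [473.5, 285.9, 226.8]
ee_rot: [-0.124, 0.992, 0.0, 0.0]
contact_force: [0.9, 0.5, 0.8]
gripper_width: 85.6
grasp_force: 0.0
```

```bash
python3 - <<'E'
from meas import *
np.set_printoptions(suppress=True,precision=1)
c=grab('scene','s6'); t=grab('top','t6')
cv2.imwrite('pics/s6c.png',np.hstack([cv2.resize(c['image'][150:250,266:366,::-1],(400,400)),cv2.resize(t['image'][150:230,280:360,::-1],(400,400))]))
fk=lambda i:i.max(2)<70
w=cloud(c); q=w[165:215,300:335].reshape(-1,3); q=q[q[:,2]>105]; print('cup max z',np.percentile(q[:,2],99),)
q=q[(q[:,2]>122)&(q[:,2]<133)]; print(q.mean(0),(q.min(0)+q.max(0))/2)
print('nip scene',cen(c,(316,190),134,brass,8))
wt=cloud(t); q=wt[165:205,300:335].reshape(-1,3); q=q[(q[:,2]>122)&(q[:,2]<134)]; print('top',q.mean(0),(q.min(0)+q.max(0))/2,len(q))
E
```

```text
cup max z 137.49290595549166
[537.5 -17.  127.6] [533.  -17.2 127.6]
nip scene (array([533.6, -17.5]), 17)
top [533.3 -20.9 129.4] [532.7 -21.6 128.4] 112
```

View pics/s6c.png

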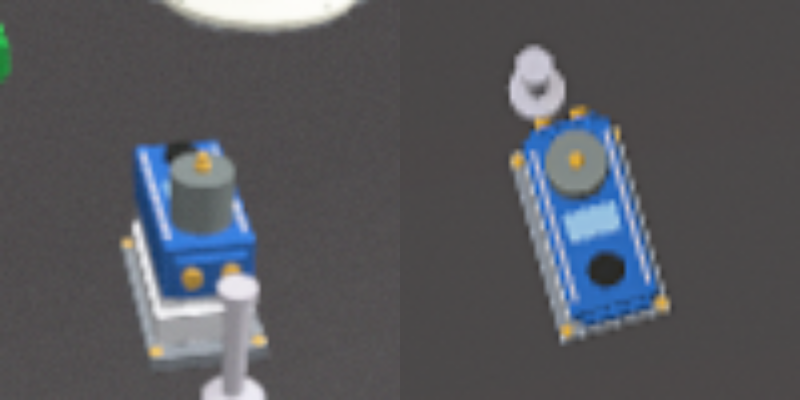

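Both views show the cup seated over the boss (its body top at about 128 mm, so the rim is at 92 mm), and the stack is square on the stand.

```bash
python3 -c "
from bench import arm; print(arm.job_done())"
```

```text
the job is handed in; nothing more can be done
None
```

I stacked the thick and medium plates on the stand with the detector on top and the test cup over its sensor boss, let go of everything, left the thin plate alone and handed the job in at about 27 s; the hand-in gave no verdict.

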